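# Weigh the long cuff blank

### The arm

A 6-joint arm with a two-finger parallel gripper is mounted at the origin on the work surface. World frame = base frame: x ahead of the robot, y to its left, z up, the work surface at z = 0. Lengths are in m, angles in rad, forces in N, time in s.
With the tool pointing down it reaches from about 0.275 to 0.825 m from the base axis. Payload 4.9 kg.
Tool frame: the origin (TCP) lies between the finger pads; the fingertips stand 14 mm ahead of it and the grasp point (between the pads) lies 5 mm behind it (ctrl.tip_reach is the distance from the TCP to the fingertips, in m); z points along the fingers, y is the line along which they close (so a half turn about z gives the same grasp; the last joint's range is limited). The gripper opens to 85 mm and grips with 20 to 120 N. Pads are 22 mm wide; open, the fingers measure 114 mm over their backs; the gripper's body (76 mm by 85 mm) begins 54 mm behind the grasp point. The pads swing forward as they close: fully open they stand 13 mm farther back than shut.
Start: joints at [1.036, 0.326, -0.193, 1.052, 0, 1.437], TCP at [0.215, 0.506, 0.245] pointing down, gripper open.
Joint ranges: [-2.65, 2.65], [-0.97, 1.79], [-1.3, 1.35], [-1.93, 2.1], [-1.47, 1.37], [-3.14, 3.14]. Speed limits (rad/s): [2.57, 2.57, 3.14, 3.14, 3.14, 3.14].

### API

Orientations are given as a unit quaternion [w, x, y, z].
In Python, from plant import telemetry, eyes, job, ctrl gives the robot as it stands.
- The arm moves only by the shell command python3 -m jog 'ROWS' [OPENING]. ROWS is text: rows parted by semicolons, each of 6 numbers parted by spaces: the shift along the tool's x, y, z in m, then the turn, a rotation vector about the tool's x, y, z in degrees. In form: tx ty tz wx wy wz; .... A call has 1 to 20 rows; each row shifts and turns the commanded pose from where the row before left it, along the tool's axes as they then stand; what a row does not reach is not made up. A row lasts 1/10 s, in which the tool goes at most 50 mm and 8.59 degrees, less where a joint would pass 70% of its speed; a pose out of reach is approached as far as the arm can. A call is refused whole if a number of a shift passes 0.05 or a number of a turn 8.59, either way. A call with a gripper value outside its range is refused whole. OPENING is the opening, from 0 (shut) to 1 (fully open), set as the call begins (- or left out, the last holds). The fingers move at their own pace and stop on an object; the grip force is fixed at half the most. Time passes only in rows, so rows that do not move let the fingers close. It gives the time, the measured TCP pose, the force, the opening and the grip force at its end, in the units of the state.
- telemetry.read_state(): the state, without advancing time (a new reading comes with each control period).
- eyes.read_camera(name): name is "scene" or "side" or "wrist"; returns the picture (400x640x3 uint8, red, green, blue); there is no depth.
- eyes.calibration(name): a dict with "mtx" (3x3 intrinsics, pixels), "eye" and "orientation" of the camera in the world. Camera axes: x right, y up, looking along -z (the intrinsics and any distortion apply to the point x, -y, -z); pixel columns grow to the right and rows downward; lengths in m; the calibration is good to about 2 mm. The wrist camera is an equidistant fisheye: a pixel r from the principal point sees the ray r / f radians off the axis. A picture is of the moment at which its call begins: read the wrist's pose just before it. calibration takes no time and is no camera call; for the wrist camera it gives the pose at the moment of the call.
- job.job_done(): hands the job in; it is judged then, once.
The state is a dict: "clock": time; "joint_positions": joint angles; "joint_vel": joint speeds; "joint_efforts": joint torques, N m; "tool_pos": TCP position; "eef_rot": TCP orientation; "ft_force": force on the tool from outside, world axes, zero at the start; "wrist_torque": the same for the moment, N m; "gripper_width": finger opening in m; "finger_force": force on a finger pad.
Only numpy, scipy, OpenCV 4.12 (cv2) and the standard library are available. Lean on these libraries where they do the work, as an engineer would, in place of code of your own. Each camera call takes 0.05 s, during which the arm holds its last target. There are 200 camera calls.

### The job

First take the check weight off the scale pan and stand it upright on the bench. Then slide the longer of the two thin brass blanks lengthwise along the steel bench plate until one end sticks well out past the plate's clear end (the one without the burr stand), lift it by that end, and lay it flat and centred on the empty scale pan. Let go, and leave the short blank, burr stand, pliers and jar where they are.

Things in the scene. Friction and masses are not known exactly. Their poses are not given: they have to be found in the camera images.
- plate: Dark steel bench plate, fixed, 160 x 200 x 40 mm high (own x, y, z). Origin at the centre of its underside on the bench, so its top is 40 mm above the origin. Its two ends face own +y and -y (100 mm from the origin); the blanks lie on top roughly along its y. A burr stand stands beyond one end, low pliers lie beyond the other (clear) end. It may stand left or right of the robot, with the scale on the other side.
- scale: Grey bench scale, fixed. Origin on the bench directly under the pan's centre. Housing 115 x 130 mm and 25 mm high, reaching own x -72.5 to +42.5 mm, own y -65 to +65 mm; a 20 mm thick post carries a round steel pan, 70 mm diameter, 4 mm thick, its top 55 mm above the bench, with 26 mm of free space between pan and housing. The pan does not move.
- pan_top (a point): Centre of the top face of the scale's pan, 55 mm above the bench.
- weight: Steel check weight of about 200 g, at first standing on the scale pan: cylinder 30 mm diameter and 36 mm high with a small knob (16 mm diameter) on top, 52 mm high in all. Origin at the centre of its underside, z up.
- long_blank: The longer flat brass strip (about 90 g), square-ended, 34 mm wide (own x), 140 mm long (own y), 3 mm thick, lying loose on the plate. Origin at the centre of its underside. Its long axis is within about 0.15 rad of the plate's own y. Too thin to grip by its sides while it lies on the plate; where it sticks out past the plate the fingers can straddle its 34 mm width.
- end_a (a point): Middle of the long blank's underside edge at its +y end, 70 mm from its origin.
- end_b (a point): Middle of the long blank's underside edge at its -y end, 70 mm from its origin.
- short_blank: The shorter flat brass strip, 34 mm wide (own x), 100 mm long (own y), 3 mm thick, lying beside the long one on the plate, to be left alone. Origin at the centre of its underside.
- burr_stand: Round aluminium burr stand, 36 mm diameter, 22 mm high, with thin burrs standing up to 66 mm, on the bench beyond one end of the plate; leave alone. Origin at the centre of its underside.
- pliers: Small pliers lying flat, 40 mm wide, 9 mm high, reaching 35 mm to own +y and 70 mm to own -y from the origin (underside of the joint), on the bench beyond the plate's clear end; low enough for fingers to work above them; leave alone.
- jar: Small amber glass jar, 38 mm diameter, 45 mm high, on the bench behind the scale; leave alone. Origin at the centre of its underside.
There are look-alikes about, which are no part of the job. What is shaped like the long_blank but blue or pink is not meant.

How it is judged:
By the outcome, as a careful person would: the job done as asked, in the order asked, and still so for the second after the job is handed in, with the robot touching nothing.
It also fails if it takes over 69 s, if anything falls off the work surface, if the arm or the gripper's body presses on something with over 40 N, if the wrist force passes 120 N, or if a joint passes its speed limit or range.

## Working session

There is one attempt and no reset: what is moved stays moved. The work goes in short steps, Python scripts to look and compute and a shell command to move; the robot and the scene stay as the last step left them, time stands still between calls to the robot, and variables do not carry over. Pictures are saved under pics/ and viewed, at most 10 in all, crops included, and the job is handed in when it is done.

```bash
mkdir -p pics; ls; python3 - <<'E'
from plant import telemetry, eyes
import cv2
s=telemetry.read_state();print(s['clock'],s['tool_pos'],s['eef_rot'],s['gripper_width'])
for n in("scene","side"):
    im=eyes.read_camera(n);cv2.imwrite(f'pics/{n}0.png',im[:,:,::-1]);c=eyes.calibration(n);print(n,c)
E
```

```text
pics
0.0 [0.21430344 0.50594313 0.24452021] [-2.92487671e-04  1.99077233e-01  9.79983445e-01 -7.85670328e-04] 0.08543872631742176
scene {'mtx': array([[385.26467583,   0.        , 320.48751226],
       [  0.        , 385.26467583, 200.89747196],
       [  0.        ,   0.        ,   1.        ]]), 'eye': array([ 1.03025956, -0.3620967 ,  0.77666307]), 'orientation': array([0.81746041, 0.32296235, 0.1778505 , 0.44251892])}
side {'mtx': array([[469.49742715,   0.        , 320.93610521],
       [  0.        , 469.49742715, 202.00779382],
       [  0.        ,   0.        ,   1.        ]]), 'eye': array([-0.12254387, -0.56733813,  0.68008465]), 'orientation': array([ 0.81715351,  0.41990085, -0.1737192 , -0.35463369])}
```

View pics/scene0.png

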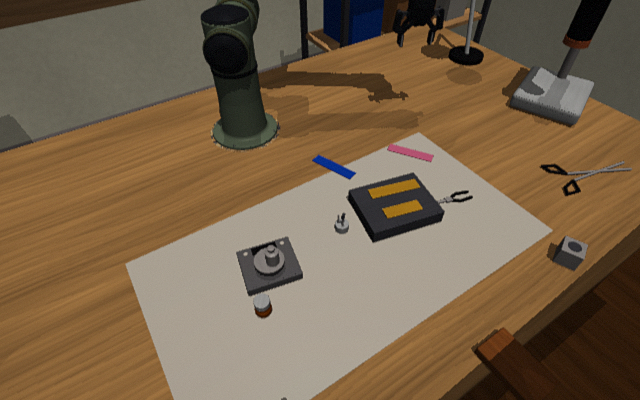

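View pics/side0.png

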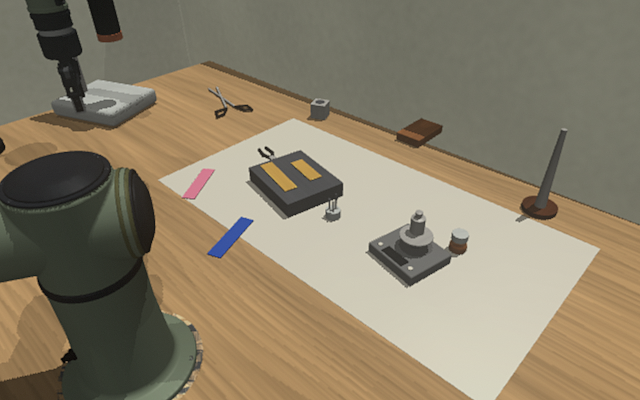

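Scene view: the weight sits on the pan at (270,258). Candidates for the long blank are the brass strip (395,188), the brass short one (403,209), and the blue (333,166) and pink (410,152) look-alikes. The longer brass strip at (395,188) is the one. The burr stand is at (342,224) and the pliers at (456,197), so the clear end is the pliers' end.

```bash
cat > h.py <<'E'
import numpy as np, cv2
from scipy.spatial.transform import Rotation as R
from plant import telemetry, eyes
def rot(q): return R.from_quat(np.r_[q[1:],q[0]])
def cast(c,px,z):
    px=np.atleast_2d(np.float64(px)); K=c['mtx']
    d=np.c_[(px[:,0]-K[0,2])/K[0,0],-(px[:,1]-K[1,2])/K[1,1],-np.ones(len(px))]
    d=rot(c['orientation']).apply(d); e=c['eye']
    return e+d*((z-e[2])/d[:,2])[:,None]
def castw(c,px,z):
    px=np.atleast_2d(np.float64(px)); K=c['mtx']
    v=(px-K[:2,2])/K[0,0]; r=np.linalg.norm(v,axis=1)+1e-9
    d=np.c_[v[:,0]/r*np.sin(r),-v[:,1]/r*np.sin(r),-np.cos(r)]
    d=rot(c['orientation']).apply(d); e=c['eye']
    return e+d*((z-e[2])/d[:,2])[:,None]
def brass(im):
    h=cv2.cvtColor(im,cv2.COLOR_RGB2HSV)
    return cv2.inRange(h,(15,150,100),(28,255,255))
def blobs(m,amin=80):
    cs,_=cv2.findContours(m,cv2.RETR_EXTERNAL,cv2.CHAIN_APPROX_NONE)
    return [c[:,0] for c in sorted(cs,key=cv2.contourArea,reverse=True) if cv2.contourArea(c)>amin]
def rect(P):  # metric rectangle of points on plane: centre, length, width, angle of long axis
    (cx,cy),(w,h),a=cv2.minAreaRect((P[:,:2]*1000).astype(np.float32))
    if w<h: w,h,a=h,w,a+90
    return np.round([cx,cy,w,h,(a+90)%180-90],1)
E
python3 - <<'E'
from h import *
for n in("scene","side"):
    im=cv2.imread(f'pics/{n}0.png')[:,:,::-1].copy();c=eyes.calibration(n)
    for b in blobs(brass(im)):
        print(n,b.mean(0).round(),rect(cast(c,b,.043)))
sc,sd=eyes.calibration('scene'),eyes.calibration('side')
p=lambda c,x,z:cast(c,x,z)[0].round(3)
print('knob',p(sc,(270,248),.107),p(sd,(420,214),.107))
print('pliers',cast(sc,[(441,200),(456,197),(471,196)],.005).round(3))
print('burr',p(sc,(342,227),.015),p(sd,(333,214),.015))
print('plate corners',cast(sc,[(349,191),(414,174),(443,208),(375,233)],.04).round(3))
print('housing',cast(sc,[(236,249),(291,237),(302,266),(247,285)],.025).round(3))
print('jar',p(sc,(263,299),.045))
im=cv2.imread('pics/scene0.png');a=cv2.resize(im[140:310,220:480],None,fx=3,fy=3,interpolation=cv2.INTER_CUBIC);cv2.imwrite('pics/crop.png',a)
s=telemetry.read_state();print(eyes.calibration('wrist'))
E
```

```text
scene [320. 196.] [ 361.1  169.6 1789.6 1205.6  -89.9]
scene [394. 188.] [517.6 202.4 139.6  36.1  74.7]
scene [402. 209.] [586.4 172.1  99.7  35.6  75.4]
scene [447.  37.] [ -62.6 1015.2  188.9  131.3  -52.9]
knob [ 0.557 -0.187  0.107] [ 0.549 -0.192  0.107]
pliers [[0.598 0.31  0.005]
 [0.613 0.353 0.005]
 [0.633 0.39  0.005]]
burr [0.534 0.022 0.015] [0.521 0.017 0.015]
plate corners [[0.458 0.097 0.04 ]
 [0.504 0.289 0.04 ]
 [0.641 0.263 0.04 ]
 [0.61  0.065 0.04 ]]
housing [[ 0.457 -0.236  0.025]
 [ 0.498 -0.107  0.025]
 [ 0.585 -0.128  0.025]
 [ 0.561 -0.256  0.025]]
jar [ 0.622 -0.246  0.045]
{'mtx': array([[309.70691629,   0.        , 315.70675749],
       [  0.        , 309.70691629, 202.05273912],
       [  0.        ,   0.        ,   1.        ]]), 'eye': array([0.13951776, 0.53770852, 0.37102842]), 'orientation': array([ 0.82271011, -0.13387852, -0.08773866,  0.54545994])}
```

View pics/crop.png

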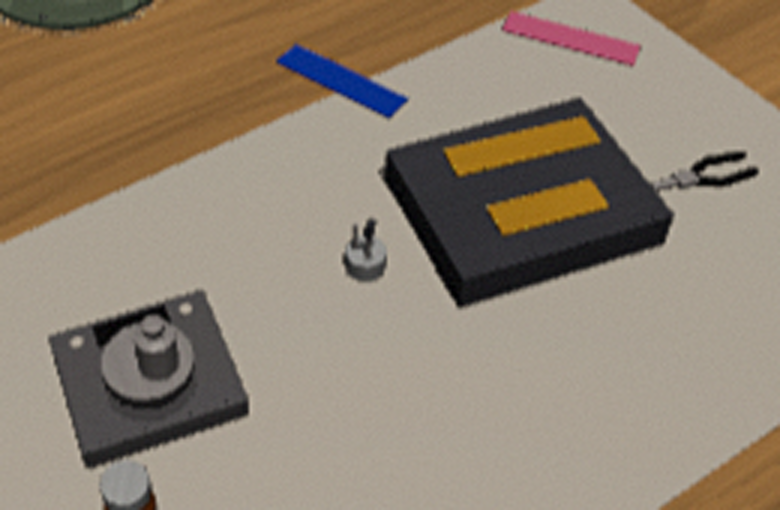

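The crop confirms the choice: the long brass strip lies on the plate away from the pliers, and the weight stands off-centre on the pan. The gripper turns so its x axis runs along the blank, then moves over the scale.

```bash
python3 -m jog '0 0 0 0 0 8.2;0 0 0 0 0 8.2;0 0 0 0 0 8.2;0 0 0 0 0 8.2;0 0 0 0 0 8.2;0 0 0 0 0 8.2;0 0 0 0 0 8.2;0 0 0 0 0 8.2;0 0 0 0 0 8.2;0 0 0 0 0 8.2' 1
python3 -m jog '-.029 .0255 0 0 0 0;-.029 .0255 0 0 0 0;-.029 .0255 0 0 0 0;-.029 .0255 0 0 0 0;-.029 .0255 0 0 0 0;-.029 .0255 0 0 0 0;-.029 .0255 0 0 0 0;-.029 .0255 0 0 0 0;-.029 .0255 0 0 0 0;-.029 .0255 0 0 0 0;-.029 .0255 0 0 0 0;-.029 .0255 0 0 0 0;-.029 .0255 0 0 0 0;-.029 .0255 0 0 0 0;-.029 .0255 0 0 0 0;-.029 .0255 0 0 0 0;-.029 .0255 0 0 0 0;-.029 .0255 0 0 0 0;-.029 .0255 0 0 0 0;-.029 .0255 0 0 0 0'
cat > w.py <<'E'
import sys
from h import *
s=telemetry.read_state();c=eyes.calibration('wrist');im=eyes.read_camera('wrist')
import pickle;pickle.dump((c,s),open(f'pics/{sys.argv[1]}.pkl','wb'))
cv2.imwrite(f'pics/{sys.argv[1]}.png',im[:,:,::-1])
r=rot(s['eef_rot']).as_matrix();print(s['clock'],s['tool_pos'].round(4),r.round(3).tolist())
E
python3 w.py w1
```

```text
clock: 1.1
tool_pos: [0.2144, 0.5061, 0.2448]
eef_rot: [0.0, 0.795, 0.607, -0.0]
ft_force: [0.2, -0.0, 0.2]
gripper_width: 0.0854
finger_force: 0.0
clock: 3.1
tool_pos: [0.5577, -0.187, 0.2448]
eef_rot: [-0.0, 0.793, 0.609, -0.0]
ft_force: [0.7, -0.4, -0.3]
gripper_width: 0.0853
finger_force: 0.0
3.1 [ 0.5577 -0.187   0.2448] [[0.258, 0.966, -0.001], [0.966, -0.258, 0.0], [0.0, -0.001, -1.0]]
```

View pics/w1.png

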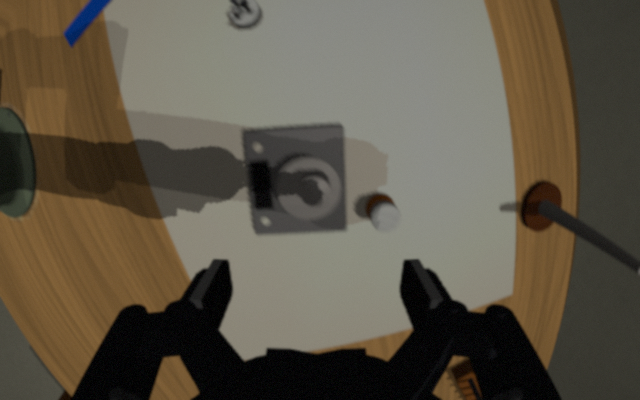

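```bash
python3 - <<'E'
from h import *
import pickle
c,s=pickle.load(open('pics/w1.pkl','rb'))
im=cv2.imread('pics/w1.png');a=cv2.resize(im[110:250,230:410],None,fx=4,fy=4,interpolation=cv2.INTER_CUBIC);a=cv2.convertScaleAbs(a,alpha=1.7);cv2.imwrite('pics/c1.png',a)
print(castw(c,[(244,128),(343,125),(346,233),(254,234)],.025).round(4), castw(c,(308,187),.055),castw(c,(317,186),.107))
E
```

```text
[[ 0.4932 -0.1139  0.025 ]
 [ 0.6014 -0.1406  0.025 ]
 [ 0.5743 -0.2683  0.025 ]
 [ 0.4639 -0.2408  0.025 ]] [[ 0.54779448 -0.19208567  0.055     ]] [[ 0.56084354 -0.17953785  0.107     ]]
```

View pics/c1.png

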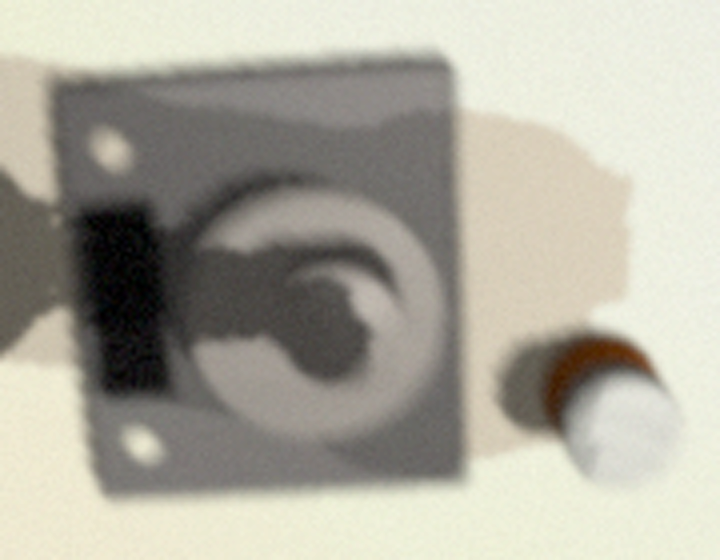

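Crop: the pan circle is centred at (316,312) in the crop, which is full-image (309,188). The weight's shoulder is at about (342,322), which is full-image (315.5,190.5), and the jar is clear to the lower right.

```bash
python3 - <<'E'
from h import *
import pickle
c,s=pickle.load(open('pics/w1.pkl','rb'))
print(castw(c,(309,188),.055),castw(c,(315.5,190.5),.091))
for n,k,x in(('scene',0,(210,225,330,300)),('side',0,(360,200,480,290))):
    im=cv2.imread(f'pics/{n}0.png')[x[1]:x[3],x[0]:x[2]];a=cv2.resize(im,(480,360) if 0 else None,fx=4,fy=4,interpolation=cv2.INTER_CUBIC);cv2.imwrite(f'pics/z{n}.png',cv2.convertScaleAbs(a,alpha=1.3))
a=cv2.imread('pics/zscene.png');b=cv2.imread('pics/zside.png');h=max(len(a),len(b))
a=cv2.copyMakeBorder(a,0,h-len(a),0,0,0);b=cv2.copyMakeBorder(b,0,h-len(b),0,0,0)
cv2.imwrite('pics/c2.png',cv2.resize(np.hstack([a,b]),None,fx=.8,fy=.8))
E
```

```text
[[ 0.54852825 -0.19342302  0.055     ]] [[ 0.55725612 -0.18771871  0.091     ]]
```

View pics/c2.png

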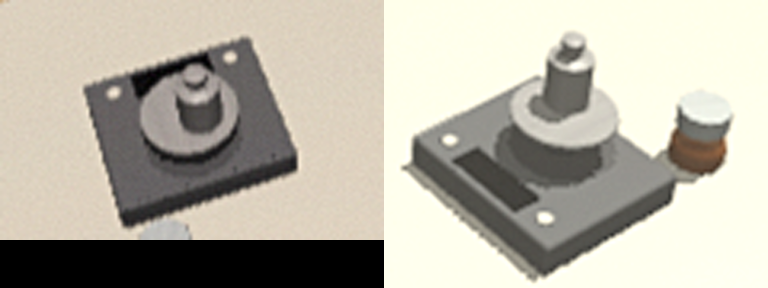

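The weight lies straight under the tool, at about (0.556,-0.188), and the pan centre at (0.548,-0.194). Next: go down and grip.

```bash
python3 -m jog '0 0 .03 0 0 0;0 0 .04 0 0 0;0 0 .04 0 0 0;0 0 .03 0 0 0;0 0 .02 0 0 0;0 0 .011 0 0 0;0 0 0 0 0 0' 1
python3 -m jog '0 0 0 0 0 0;0 0 0 0 0 0;0 0 0 0 0 0;0 0 0 0 0 0;0 0 0 0 0 0;0 0 0 0 0 0;0 0 0 0 0 0;0 0 0 0 0 0' 0.2
```

```text
clock: 3.85
tool_pos: [0.5563, -0.1849, 0.0727]
eef_rot: [-0.001, 0.793, 0.609, -0.001]
ft_force: [-0.4, 1.1, 1.1]
gripper_width: 0.0857
finger_force: 0.0
clock: 4.65
tool_pos: [0.5579, -0.1858, 0.0755]
eef_rot: [0.001, 0.793, 0.609, 0.0]
ft_force: [-2.0, -0.6, 5.3]
gripper_width: 0.0284
finger_force: 59.2
```

```bash
python3 -m jog '0 0 -.01 0 0 0;0 0 -.025 0 0 0;0 0 -.025 0 0 0;-.008 -.022 0 0 0 0;-.009 -.025 0 0 0 0;-.01 -.028 0 0 0 0;-.01 -.028 0 0 0 0;-.01 -.028 0 0 0 0;-.01 -.028 0 0 0 0;0 0 0 0 0 0;0 0 0 0 0 0'
python3 -m jog '0 0 .02 0 0 0;0 0 .03 0 0 0;0 0 .025 0 0 0;0 0 .016 0 0 0;0 0 .009 0 0 0;0 0 .005 0 0 0;0 0 .004 0 0 0;0 0 .002 0 0 0;0 0 0 0 0 0;0 0 0 0 0 0'
```

```text
clock: 5.75
tool_pos: [0.3893, -0.1999, 0.135]
eef_rot: [0.001, 0.793, 0.609, 0.0]
ft_force: [1.1, -0.4, -1.1]
gripper_width: 0.0283
finger_force: 59.6
clock: 6.75
tool_pos: [0.3895, -0.1999, 0.0237]
eef_rot: [0.0, 0.793, 0.609, 0.0]
ft_force: [0.1, 0.1, -1.7]
gripper_width: 0.0284
finger_force: 59.6
```

```bash
python3 -m jog '0 0 .001 0 0 0;0 0 .001 0 0 0;0 0 0 0 0 0;0 0 0 0 0 0'; python3 -m jog '0 0 .0007 0 0 0;0 0 .0007 0 0 0;0 0 0 0 0 0;0 0 0 0 0 0'
```

```text
clock: 7.15
tool_pos: [0.3892, -0.1996, 0.0213]
eef_rot: [0.0, 0.793, 0.609, -0.0]
ft_force: [0.8, 1.0, -1.8]
gripper_width: 0.0285
finger_force: 59.6
clock: 7.55
tool_pos: [0.3893, -0.1997, 0.0205]
eef_rot: [0.0, 0.793, 0.609, 0.0]
ft_force: [-1.7, 2.1, 7.4]
gripper_width: 0.0285
finger_force: 60.8
```

```bash
python3 -m jog '0 0 0 0 0 0;0 0 0 0 0 0;0 0 0 0 0 0;0 0 0 0 0 0;0 0 -.01 0 0 0;0 0 -.03 0 0 0;0 0 -.045 0 0 0;0 0 -.045 0 0 0;0 0 -.045 0 0 0;0 0 -.045 0 0 0' 1
python3 -m jog '.025 .0022 0 0 0 0;.035 .0022 0 0 0 0;.038 .0022 0 0 0 0;.038 .0022 0 0 0 0;.038 .0022 0 0 0 0;.038 .0022 0 0 0 0;.038 .0022 0 0 0 0;.038 .0022 0 0 0 0;.034 .0022 0 0 0 0;.025 .0022 0 0 0 0;0 0 0 0 0 0;0 0 0 0 0 0' 0.3
python3 w.py w2; python3 - <<'E'
from h import *
import pickle
c,s=pickle.load(open('pics/w2.pkl','rb'));im=cv2.imread('pics/w2.png')[:,:,::-1].copy()
h=cv2.cvtColor(im,cv2.COLOR_RGB2HSV);m=cv2.inRange(h,(18,130,60),(28,255,255))
for b in blobs(m,300):
    if cv2.contourArea(b)<12000: print(b.mean(0).round(),rect(castw(c,b,.043)))
E
```

```text
clock: 8.55
tool_pos: [0.3887, -0.1992, 0.2426]
eef_rot: [0.0, 0.793, 0.609, 0.0]
ft_force: [2.2, -0.6, -0.3]
gripper_width: 0.0856
finger_force: 0.0
clock: 9.75
tool_pos: [0.4996, 0.1301, 0.2401]
eef_rot: [0.0, 0.793, 0.609, -0.0]
ft_force: [0.1, -0.1, 0.1]
gripper_width: 0.0257
finger_force: 0.0
9.75 [0.4996 0.1301 0.2401] [[0.257, 0.966, -0.0], [0.966, -0.257, -0.001], [-0.001, -0.0, -1.0]]
[314. 110.] [517.1 201.2 139.1  34.5  74.7]
[384. 122.] [585.  171.2  99.5  35.2  75.6]
```

View pics/w2.png

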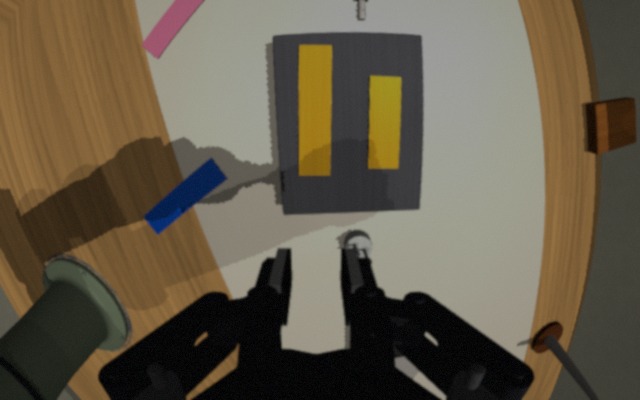

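The wrist view agrees: the long blank is at (314,110), the short one at (384,122), the plate's clear edge is at row 36 and the burr stand at (357,240). The fingertips go down just behind the near end.

```bash
python3 - <<'E'
from h import *
import pickle
from plant import ctrl
print(ctrl.tip_reach)
c,s=pickle.load(open('pics/w2.pkl','rb'));print(castw(c,[(275,36),(315,35),(421,35),(420,208),(285,213)],.04).round(4))
E
python3 -m jog '-.0185 -.002 .03 0 0 0;0 0 .045 0 0 0;0 0 .045 0 0 0;0 0 .03 0 0 0;0 0 .02 0 0 0;0 0 .01 0 0 0;0 0 0 0 0 0;0 0 0 0 0 0'
```

```text
0.014
[[0.4982 0.2888 0.04  ]
 [0.5381 0.2783 0.04  ]
 [0.6493 0.2561 0.04  ]
 [0.6078 0.065  0.04  ]
 [0.4556 0.0994 0.04  ]]
clock: 10.6
tool_pos: [0.494, 0.1121, 0.0608]
eef_rot: [0.0, 0.793, 0.609, 0.0]
ft_force: [0.2, -0.3, -0.1]
gripper_width: 0.0257
finger_force: 0.0
```

```bash
python3 -m jog '0 0 .002 0 0 0;0 0 .002 0 0 0;0 0 0 0 0 0'; python3 -m jog '0 0 .0015 0 0 0;0 0 0 0 0 0;0 0 0 0 0 0'; python3 -m jog '0 0 .001 0 0 0;0 0 0 0 0 0;0 0 0 0 0 0'
```

```text
clock: 10.9
tool_pos: [0.4936, 0.1126, 0.0563]
eef_rot: [0.0, 0.793, 0.609, 0.0]
ft_force: [0.3, -0.6, 0.2]
gripper_width: 0.0253
finger_force: 0.0
clock: 11.2
tool_pos: [0.4933, 0.1126, 0.0544]
eef_rot: [-0.0, 0.793, 0.609, -0.0]
ft_force: [0.1, -0.2, -0.7]
gripper_width: 0.0256
finger_force: 0.0
clock: 11.5
tool_pos: [0.4934, 0.1126, 0.0539]
eef_rot: [0.0, 0.793, 0.609, 0.0]
ft_force: [-1.6, -0.1, 5.9]
gripper_width: 0.0258
finger_force: 2.8
```

```bash
python3 w.py w3; python3 - <<'E'
import cv2
a=cv2.imread('pics/w3.png')[60:310,180:460];cv2.imwrite('pics/c3.png',cv2.convertScaleAbs(cv2.resize(a,None,fx=2,fy=2),alpha=1.8))
E
```

```text
11.5 [0.4934 0.1126 0.0539] [[0.258, 0.966, 0.0], [0.966, -0.258, 0.0], [0.0, 0.0, -1.0]]
```

View pics/c3.png

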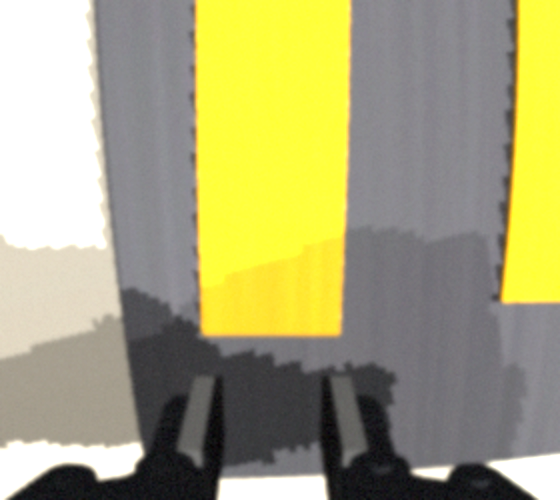

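The fingertips rest on the plate just behind the blank's end, which is at crop row 335, and overlap both of its corners. Raise by 1 mm and push.

```bash
python3 -m jog '0 0 -.001 0 0 0;.003 0 0 0 0 0;.004 0 0 0 0 0;.004 0 0 0 0 0;.004 0 0 0 0 0;.004 0 0 0 0 0;.004 0 0 0 0 0;.004 0 0 0 0 0;0 0 0 0 0 0'
python3 w.py w4; cat > b.py <<'E'
import sys,pickle
from h import *
c,s=pickle.load(open(f'pics/{sys.argv[1]}.pkl','rb'));im=cv2.imread(f'pics/{sys.argv[1]}.png')[:,:,::-1].copy()
h=cv2.cvtColor(im,cv2.COLOR_RGB2HSV);m=cv2.inRange(h,(18,130,60),(28,255,255))
for b in blobs(m,300):
    if cv2.contourArea(b)<25000: print(b.min(0),b.max(0),rect(castw(c,b,float(sys.argv[2]))))
E
python3 b.py w4 .043
```

```text
clock: 12.45
tool_pos: [0.5005, 0.1393, 0.0544]
eef_rot: [-0.0, 0.793, 0.609, 0.0]
ft_force: [-0.6, -0.2, 0.6]
gripper_width: 0.026
finger_force: 0.0
12.45 [0.5005 0.1393 0.0544] [[0.258, 0.966, 0.0], [0.966, -0.258, 0.0], [0.0, 0.0, -1.0]]
[276   0] [353 247] [518.2 207.3 117.4  34.   75.1]
[423  64] [498 258] [584.5 171.7  98.6  34.5  75.6]
```

The blank moves with the fingers and stays straight. Push 39 mm more.

```bash
python3 -m jog '.004 0 0 0 0 0;.004 0 0 0 0 0;.004 0 0 0 0 0;.004 0 0 0 0 0;.004 0 0 0 0 0;.004 0 0 0 0 0;.004 0 0 0 0 0;.004 0 0 0 0 0;.004 0 0 0 0 0;.003 0 0 0 0 0;0 0 0 0 0 0;-.01 0 0 0 0 0;0 0 -.03 0 0 0;0 0 -.04 0 0 0;0 0 -.04 0 0 0;0 0 -.04 0 0 0;0 0 0 0 0 0'
python3 -m jog '.03 0 0 0 0 0;.03 0 0 0 0 0;0 0 0 0 0 0;0 0 0 0 0 0' 1
python3 w.py w5;python3 b.py w5 .043
```

```text
clock: 14.2
tool_pos: [0.511, 0.1666, 0.21]
eef_rot: [0.002, 0.793, 0.609, 0.004]
ft_force: [1.5, -0.3, 0.1]
gripper_width: 0.0257
finger_force: 0.0
clock: 14.6
tool_pos: [0.5226, 0.2242, 0.2033]
eef_rot: [-0.0, 0.793, 0.609, -0.001]
ft_force: [-0.5, -0.8, -0.1]
gripper_width: 0.0815
finger_force: 0.0
14.6 [0.5226 0.2242 0.2033] [[0.258, 0.966, -0.002], [0.966, -0.258, -0.001], [-0.001, -0.001, -1.0]]
[297  81] [335 224] [530.9 254.5 138.7  35.   75.4]
[370 173] [408 263] [585.1 171.6  99.8  35.1  75.7]
```

View pics/w5.png

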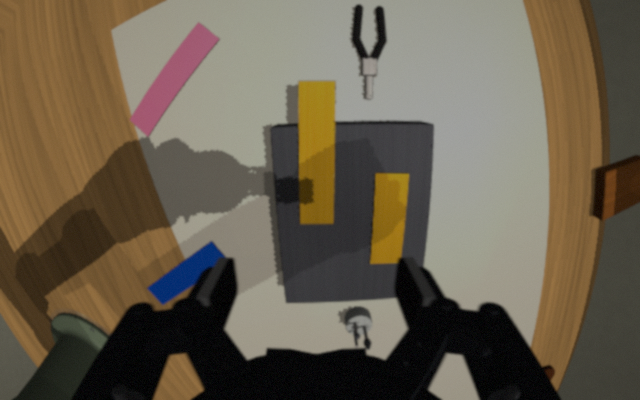

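The blank sticks out about 42 mm past the clear edge, with its far end at row 81 and the edge at row 123. Its pose is (0.531,0.2545) at 75.4°. Next: straddle the end.

```bash
python3 -m jog '.025 0 .01 0 0 0;.035 0 .02 0 0 0;.0235 0 .03 0 0 0;0 0 .04 0 0 0;0 0 .03 0 0 0;0 0 .02 0 0 0;0 0 .01 0 0 0;0 0 .005 0 0 0;0 0 0 0 0 0;0 0 0 0 0 0' 1
python3 -m jog '0 0 0 0 0 0;0 0 0 0 0 0;0 0 0 0 0 0;0 0 0 0 0 0;0 0 0 0 0 0;0 0 0 0 0 0;0 0 0 0 0 0' 0.2
```

```text
clock: 15.65
tool_pos: [0.5458, 0.3054, 0.0406]
eef_rot: [0.0, 0.793, 0.609, 0.001]
ft_force: [0.3, 0.5, 0.3]
gripper_width: 0.0852
finger_force: 0.0
clock: 16.35
tool_pos: [0.545, 0.3055, 0.0397]
eef_rot: [0.0, 0.793, 0.609, 0.0]
ft_force: [-1.2, -0.4, 3.7]
gripper_width: 0.0319
finger_force: 59.1
```

```bash
python3 -m jog '0 0 -.003 0 0 0;0 0 -.006 0 0 0;0 0 -.01 0 0 0;0 0 -.02 0 0 0;0 0 -.025 0 0 0;0 0 -.025 0 0 0;0 0 -.015 0 0 0;0 0 0 0 0 0;0 0 0 0 0 0'
python3 - <<'E'
from h import *
for n in('scene','side'):
    im=eyes.read_camera(n);cv2.imwrite(f'pics/{n}5.png',im[:,:,::-1])
    h=cv2.cvtColor(im,cv2.COLOR_RGB2HSV)
s=telemetry.read_state();print(s['tool_pos'],s['clock'],s['wrist_torque'],s['gripper_width'])
a=cv2.imread('pics/scene5.png')[90:250,300:500];b=cv2.imread('pics/side5.png')[80:240,200:400]
cv2.imwrite('pics/c5.png',cv2.resize(np.hstack([a,b]),None,fx=2,fy=2,interpolation=cv2.INTER_CUBIC))
E
```

```text
clock: 17.25
tool_pos: [0.5449, 0.3053, 0.1436]
eef_rot: [0.0, 0.793, 0.609, 0.0]
ft_force: [0.2, -0.1, -0.7]
gripper_width: 0.0315
finger_force: 59.5
[0.54404069 0.30499593 0.14226743] 17.35 [0.05434151 0.06037278 0.03342781] 0.03151937731098196
```

View pics/c5.png

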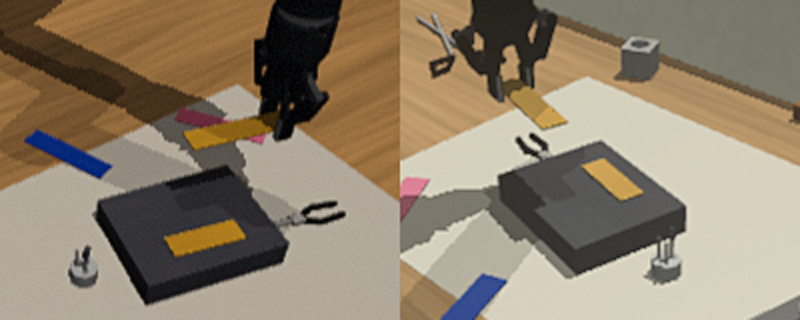

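The blank is held level by its end, at scene crop (230,132), and the other things have not moved. Carry it to the pan.

```bash
python3 -m jog '-.018 .0056 0 0 0 0;-.0327 .01 0 0 0 0;-.0327 .01 0 0 0 0;-.0327 .01 0 0 0 0;-.0327 .01 0 0 0 0;-.0327 .01 0 0 0 0;-.0327 .01 0 0 0 0;-.0327 .01 0 0 0 0;-.0327 .01 0 0 0 0;-.0327 .01 0 0 0 0;-.0327 .01 0 0 0 0;-.0327 .01 0 0 0 0;-.0327 .01 0 0 0 0;-.018 .0056 0 0 0 0;0 0 0 0 0 0;0 0 0 0 0 0'
cat > f.py <<'E'
from h import *
# corners of the held blank's free end in both views, triangulated
s=telemetry.read_state();Ps=[];Q={}
for n in('scene','side'):
    im=eyes.read_camera(n);c=eyes.calibration(n)
    h=cv2.cvtColor(im,cv2.COLOR_RGB2HSV);m=cv2.inRange(h,(18,130,50),(28,255,255))
    Rm=rot(c['orientation']).as_matrix().T;F=np.diag([1,-1,-1.])
    P=c['mtx']@F@np.c_[Rm,-Rm@c['eye']];Ps.append(P)
    x=s['tool_pos'];u=rot(s['eef_rot']).as_matrix()[:,0];g=x-.09*u;p=P@np.r_[g,1];p=p[:2]/p[2]
    bs=[b for b in blobs(m,60) if cv2.pointPolygonTest(b.reshape(-1,1,2),(float(p[0]),float(p[1])),True)>-15 and cv2.contourArea(b)<5000]
    for b in bs:
        e=cast(c,b,x[2]+.003); print(n,p.round(),rect(e))
        R3=rot(s['eef_rot']).as_matrix(); l=(e-x)@R3
        k=[b[np.argmax(-l[:,0]+sg*l[:,1])] for sg in(1,-1)]; Q[n]=k;print(k,[e[np.argmax(-l[:,0]+sg*l[:,1])].round(4) for sg in(1,-1)])
print(x)
if len(Q)==2:
    T=cv2.triangulatePoints(Ps[0],Ps[1],np.float64(Q['scene']).T,np.float64(Q['side']).T);T=(T[:3]/T[3]).T;print('end corners',T.round(4),'mid in tool',((T.mean(0)-x)@R3).round(4))
E
python3 f.py
```

```text
clock: 18.95
tool_pos: [0.5599, -0.1428, 0.1425]
eef_rot: [-0.001, 0.794, 0.608, -0.0]
ft_force: [-0.3, 0.0, -0.1]
gripper_width: 0.0318
finger_force: 59.5
scene [245. 240.] [ 543.5 -205.2  112.8   36.9   73.8]
[array([232, 249], dtype=int32), array([230, 238], dtype=int32)] [array([ 0.5442, -0.2626,  0.1455]), array([ 0.5161, -0.2545,  0.1455])]
side [435. 210.] [ 542.2 -205.5  111.7   33.3   74.1]
[array([452, 215], dtype=int32), array([439, 220], dtype=int32)] [array([ 0.5415, -0.2627,  0.1455]), array([ 0.5123, -0.253 ,  0.1455])]
[ 0.55986528 -0.14277877  0.14252371]
end corners [[ 0.5431 -0.2621  0.1442]
 [ 0.5141 -0.253   0.1438]] mid in tool [-0.119  -0.0004 -0.0016]
```

```bash
python3 -m jog '-.0005 .0017 .01 0 0 0;0 0 .02 0 0 0;0 0 .022 0 0 0;0 0 .015 0 0 0;0 0 .008 0 0 0;0 0 .005 0 0 0;0 0 .002 0 0 0;0 0 0 0 0 0;0 0 0 0 0 0'; python3 -m jog '0 0 .001 0 0 0;0 0 0 0 0 0;0 0 0 0 0 0'; python3 -m jog '0 0 .001 0 0 0;0 0 0 0 0 0;0 0 0 0 0 0'; python3 f.py
```

```text
clock: 19.95
tool_pos: [0.563, -0.1435, 0.062]
eef_rot: [0.001, 0.793, 0.609, 0.0]
ft_force: [-0.4, -0.8, -1.1]
gripper_width: 0.0317
finger_force: 59.5
clock: 20.25
tool_pos: [0.5626, -0.1434, 0.0606]
eef_rot: [0.0, 0.793, 0.609, 0.0]
ft_force: [-0.1, -0.2, -1.1]
gripper_width: 0.0316
finger_force: 59.5
clock: 20.55
tool_pos: [0.5624, -0.1433, 0.0593]
eef_rot: [-0.0, 0.793, 0.609, -0.0]
ft_force: [0.3, 0.2, -0.7]
gripper_width: 0.0316
finger_force: 59.5
scene [251. 264.] [ 546.8 -206.2  112.1   36.9   75.3]
[array([239, 273], dtype=int32), array([237, 261], dtype=int32)] [array([ 0.5476, -0.2632,  0.0623]), array([ 0.5165, -0.2537,  0.0623])]
side [431. 243.] [ 544.2 -207.2  111.7   33.7   74.7]
[array([447, 248], dtype=int32), array([435, 254], dtype=int32)] [array([ 0.545 , -0.2636,  0.0623]), array([ 0.5141, -0.2558,  0.0623])]
[ 0.56244035 -0.14331769  0.0593341 ]
end corners [[ 0.5466 -0.2629  0.0609]
 [ 0.5158 -0.2544  0.0608]] mid in tool [-0.1195 -0.0004 -0.0015]
```

```bash
python3 -m jog '0 0 .0015 0 0 0;0 0 .0015 0 0 0;0 0 0 0 0 0;0 0 0 0 0 0'; python3 -m jog '0 0 .001 0 0 0;0 0 0 0 0 0;0 0 0 0 0 0';  python3 -m jog '0 0 .0007 0 0 0;0 0 0 0 0 0;0 0 0 0 0 0'
```

```text
clock: 21.05
tool_pos: [0.5624, -0.1433, 0.0563]
eef_rot: [-0.0, 0.793, 0.609, -0.0]
ft_force: [-0.2, 0.9, -0.3]
gripper_width: 0.0316
finger_force: 59.5
clock: 21.35
tool_pos: [0.5625, -0.1434, 0.0554]
eef_rot: [0.0, 0.793, 0.609, 0.0]
ft_force: [0.1, 0.3, -0.6]
gripper_width: 0.0318
finger_force: 59.5
clock: 21.65
tool_pos: [0.5626, -0.1434, 0.055]
eef_rot: [0.0, 0.793, 0.609, 0.0]
ft_force: [0.0, 0.4, 2.7]
gripper_width: 0.0319
finger_force: 59.8
```

```bash
python3 -m jog '0 0 0 0 0 0;0 0 0 0 0 0;0 0 0 0 0 0;0 0 0 0 0 0;0 0 0 0 0 0;0 0 0 0 0 0' 0.7; python3 -m jog '0 0 -.005 0 0 0;0 0 -.01 0 0 0;0 0 -.02 0 0 0;0 0 -.04 0 0 0;0 0 -.045 0 0 0;.03 0 -.04 0 0 0;.04 0 0 0 0 0;.04 0 0 0 0 0;0 0 0 0 0 0;0 0 0 0 0 0'
python3 w.py w6; python3 b.py w6 .058; python3 - <<'E'
from h import *
for n in('scene','side'):
    im=eyes.read_camera(n);c=eyes.calibration(n);cv2.imwrite(f'pics/{n}6.png',im[:,:,::-1])
    h=cv2.cvtColor(im,cv2.COLOR_RGB2HSV)
    for b in blobs(cv2.inRange(h,(18,130,50),(28,255,255)),60):
        if cv2.contourArea(b)<3000: print(n,b.mean(0).round(),'z058',rect(cast(c,b,.058)),'z043',rect(cast(c,b,.043)))
# weight: grey dark things near its place, seen by change from start picture
    d=cv2.absdiff(cv2.imread(f'pics/{n}0.png'),cv2.imread(f'pics/{n}6.png')).max(2)
    Rm=rot(c['orientation']).as_matrix().T;P=c['mtx']@np.diag([1,-1,-1.])@np.c_[Rm,-Rm@c['eye']]
    for z in(0,.052):
        p=P@np.r_[.389,-.2,z,1];print(n,'weight px',z,(p[:2]/p[2]).round(),end=' ')
    p=(p[:2]/p[2]).astype(int);w=d[p[1]-12:p[1]+40,p[0]-25:p[0]+25]>35
    for b in blobs(w.astype(np.uint8)*255,20): print(cv2.boundingRect(b.reshape(-1,1,2)),'+',p-[25,12])
E
```

```text
clock: 22.25
tool_pos: [0.5625, -0.1433, 0.0546]
eef_rot: [-0.0, 0.793, 0.609, -0.0]
ft_force: [-0.1, -0.6, -0.3]
gripper_width: 0.0595
finger_force: 0.0
clock: 23.25
tool_pos: [0.591, -0.0363, 0.2155]
eef_rot: [0.0, 0.793, 0.61, 0.0]
ft_force: [0.1, 0.2, 1.0]
gripper_width: 0.0597
finger_force: 0.0
23.25 [ 0.591  -0.0363  0.2155] [[0.256, 0.967, 0.001], [0.967, -0.256, -0.001], [-0.0, 0.001, -1.0]]
[299 271] [331 353] [ 551.  -184.9  126.    35.2   75.1]
[238   0] [273  37] [579.9 135.5  38.6  32.6  75.5]
scene [268. 260.] z058 [ 550.  -193.   138.8   36.7   75. ] z043 [ 540.  -189.4  141.7   37.4   75. ]
scene [401. 209.] z058 [595.3 160.5  99.   35.4  74.8] z043 [586.3 171.4 101.   36.2  74.8]
scene weight px 0 [239. 231.] scene weight px 0.052 [236. 218.] (22, 17, 14, 14) + [210 205]
side [419. 234.] z058 [ 548.8 -193.2  138.8   33.6   75. ] z043 [ 565.  -184.1  142.1   34.4   75. ]
side [306. 169.] z058 [569.1 154.1  98.2  33.5  75.7] z043 [585.7 171.5 100.5  34.4  75.7]
side weight px 0 [370. 297.] side weight px 0.052 [372. 278.] (13, 12, 21, 28) + [346 265]
```

```bash
python3 -c "
from plant import job;print(job.job_done())"
```

```text
the job is handed in; nothing more can be done
None
```

The job is handed in: the weight stands upright on the bench, and the long blank lies flat on the pan, about 2 mm off its measured centre. The arm is clear, and the short blank measured in its original place. I didn't re-measure the burr stand, pliers and jar at the end.

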